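# Unclamp a mounted potsherd and lay it in the finds tray

## Task

The white plate with the potsherd on it is clamped on the sloping examination stand: swing the hinged clamp bar up by its rod and leave it standing open, then slide the plate by its cross handle down the slope, out of its channel. Lay the plate flat in the shallow grey finds tray, sherd upward, holding it all the way down rather than dropping it, and do not disturb the other things on the table.

Things in the scene. Friction and masses are not known exactly. Their poses are not given: they have to be found in the camera images.
- stand: Fixed grey stand. Origin on the table below channel; x horizontal, towards the high end, y left, z up. Its bed slopes 25 deg, rising to +x. Bed axes used below, in the stand's frame: u = (cos25, 0, sin25) uphill, v = +y, n = (-sin25, 0, cos25) normal; bed (u, v, n) in mm count from channel. Base 150 x 130 x 12 at x -50..100. Beyond the bed's edges only base and table lie below.
- channel (a point): On the bed's top face, 160 mm above the table: home of the plate's origin. Bed u -20..80, v -40..55, rubber-faced top n 0. Two rails along u (u 15..70, |v| 26.5..34.5, n 0..12) with lips reaching in to |v| 21.5 at n 8..12 hold the plate's edges: it can leave only by sliding along u, downhill.
- clampbar (a joint): Bar angle, rad: 0 down over the plate, grows as the free end rises, 1.57 square to the bed, stop 2.2. Stiff hinge: stays where left; 1 to 2 N at the rod moves it. Bar 126 x 18 x 6 at u 0..18, mid-height n 16, hinged on the left (+v), axis along u, reaching over the plate to the right. Down, its foot blocks the sherd; from 0.9 the plate passes, past 1.7 the rod is also clear of a hand at the plate.
- bar_grip (a point): On the axis of the bar's rod: round steel, 10 mm thick, 59 long, sticking out downhill (along u) from the bar's free end. The point is 30 mm downhill of the bar's middle line, 20 mm from the rod's lower end, 120 mm from bar_hinge, and moves with the bar. Bar down: u -21, v -75, n 16.
- bar_hinge (a point): Point on the bar's hinge axis at u -21, v 45, n 16 (same u as bar_grip). From it bar_grip lies at 120 mm x (-cos q v + sin q n), q = clampbar.
- plate: Loose white plastic plate 140 (x) x 50 (y) x 6 mm, 0.1 to 0.2 kg. Origin: centre of its underside; x towards the sherd end, z out of the plate. Terracotta sherd 36 x 26 x 14 high fixed on top at x 25..61. At home x points uphill; friction keeps it there with the bar up. It leaves the rails after sliding about 60 mm downhill.
- plate_handle (a point): Grip point on the plate's upright cross handle, 28 mm above the underside at plate x -58. The handle is a wall 10 mm thick (along x), 74 wide (along y, too wide to span), from 6 to 36 mm above the underside: pinch it across its thickness, square to the plate. 68 mm clear between it and the rails.
- tray: Fixed shallow open tray of grey plastic, outer 220 (x) x 140 (y) x 26 mm high, walls and floor 4 to 5 mm thick. Origin: centre of its underside, on the table.
- horseshoe: Bystander: iron horseshoe lying flat, about 100 across, 12 thick.
- loomweight: Bystander: conical clay loom weight, 46 across, 48 high.
- whorl: Bystander: clay spindle whorl, 40 across, 20 high.
- findsbox: Bystander: small cardboard finds box, 94 x 74 x 42.
- brush: Bystander: brush lying flat.
- mug: Bystander: white mug, 76 across, 90 high.
- calipers: Bystander: steel calipers lying flat, 170 long.
Mind the look-alikes: they are no part of the job. What is shaped like the plate but pink or turquoise is not meant.

How it is judged (in metres and radians):
On the way, in this order (a step that is already met when the one before it is completed fails the run):
1. the clamp bar has been swung up (past 0.9 rad) with the plate still at home (value of joint clampbar above 0.9 rad and not (distance between plate and channel above 0.065 m)), for 0.1 s.
2. the plate has been slid out of the channel, 65 mm or more from home, with the bar up (value of joint clampbar above 0.9 rad and distance between plate and channel above 0.065 m), for 0.1 s.
3. the plate is in the tray, flat, within 7 mm of the tray's floor, still held by the fingers (x of plate in the frame of tray between -0.05 and 0.05 m and y of plate in the frame of tray between -0.045 and 0.045 m and z of plate in the frame of tray below 0.012 m and angle between plate's own z axis and vertical below 0.12 rad and contact force between the fingers and plate above 1 N and linear speed of plate below 0.12 m/s), for 0.1 s.
At the end, for the whole second after the job is handed in: The plate lies at rest flat in the tray, sherd up (within 0.12 rad of level, underside under 9 mm above the tray's underside, its origin within 50 mm (x) and 45 mm (y) of the tray's centre, in the tray's frame), and the clamp bar stands open past 0.9 rad (x of plate in the frame of tray between -0.05 and 0.05 m and y of plate in the frame of tray between -0.045 and 0.045 m and z of plate in the frame of tray below 0.009 m and angle between plate's own z axis and vertical below 0.12 rad and value of joint clampbar above 0.9 rad and linear speed of plate below 0.02 m/s); the robot touches nothing.
It fails at once if a bystander is pushed more than 30 mm (distance of any of horseshoe, loomweight, whorl, findsbox, brush, mug, calipers from where it was at the start of the episode above 0.03 m).
It fails at once if the plate is dragged out (more than 25 mm) while the bar is down (value of joint clampbar below 0.5 rad and distance between plate and channel between 0.025 and 0.06 m).
It also fails if it takes over 61 s, if anything falls off the work surface, if the arm or the gripper's body presses on something with over 40 N, if the wrist force passes 120 N, or if a joint passes its speed limit or range.

## Robot

A 6-joint arm with a two-finger parallel gripper is mounted at the origin on the work surface. World frame = base frame: x ahead of the robot, y to its left, z up, the work surface at z = 0. Lengths are in m, angles in degrees, forces in N, time in s.
With the tool pointing down it reaches from about 0.325 to 0.85 m from the base axis. Payload 15.5 kg.
Tool frame: the origin (TCP) lies where the fingers leave the gripper's body, on its centre line; the fingertips stand 78 mm ahead of it and the grasp point (between the pads) lies robot.hold_point_z ahead of it (robot.hold_point_z is the distance from the TCP to the grasp point, in m); x points along the fingers, z is the direction in which the jaws open and shut, and the axes are right-handed (so a half turn about x gives the same grasp; the last joint's range is limited). The gripper opens to 91 mm and grips with 3 to 60 N. Pads are 32 mm wide; open, the fingers measure 118 mm over their backs; the gripper's body (76 mm by 178 mm) begins 60 mm behind the grasp point.
Start: joints at [70.445, 28.281, 77.091, -0, 74.628, -5.472], TCP at [0.152, 0.606, 0.292] pointing down, gripper open.
Joint ranges: [-166.48, 166.48], [-47.26, 123.95], [12.59, 153.08], [-70.14, 250.14], [6.76, 159.57], [-176.63, 176.63]. Speed limits (degrees/s): [108.29, 108.29, 147.25, 172.46, 172.46, 172.46].

## Interface

Orientations are given as a 3x3 rotation matrix whose columns are the frame's x, y, z axes.
In Python, from rig import robot gives the robot as it stands. The module is installed in compiled form; this text tells all that it offers.
- The arm moves only by the shell command python3 -m handwheel 'ROWS' [FORCE]. ROWS is a JSON object of lists of equal length, an entry for each row: "linear": the shift along the tool's x, y, z in mm, a list of three; "angular": the turn, a rotation vector about the tool's x, y, z in rad, a list of three; "jaw": the closure, from 0 (fully open) to 1 (shut). In form: {"linear": [[tx, ty, tz], ...], "angular": [[wx, wy, wz], ...], "jaw": [jaw, ...]}. A call has 1 to 5 rows; each row is the pose to reach, as a shift and turn from the pose measured when the call began, along the tool's axes at that moment; what a row does not reach only later rows make up. A row lasts 1/10 s, in which the tool goes at most 50 mm and 8.59 degrees, less where a joint would pass 70% of its speed; a pose out of reach is approached as far as the arm can. A call with a gripper value outside its range is refused whole. The fingers move at their own pace and stop on an object; FORCE is the grip in N (left out, the last holds). Time passes only in rows, so rows that repeat a pose let the fingers close. It gives the time, the measured TCP pose, the force and the opening at its end, in the units of the state.
- robot.get_state(): the state, without advancing time (a new reading comes with each control period).
- robot.capture(name): name is "side" or "top" or "wrist"; returns a dict with "color" (400x640x3 uint8, blue, green, red), "mtx" (3x3 intrinsics, pixels), "rvec" (rotation vector, rad) and "tvec" (3), from world to camera coordinates, as OpenCV has them. Camera axes: x right, y down, z forward; pixel columns grow to the right and rows downward; lengths in m; the calibration is good to about 2 mm. A picture is of the moment at which its call begins. There is no depth.
- robot.sign_off(): hands the job in, once; it reports no verdict.
The state is a dict: "time_s": time; "joint_positions": joint angles; "dq": joint speeds; "joint_torque": joint torques, N m; "tcp_pos": TCP position; "tool_rot": TCP orientation; "ft_force": force on the tool from outside, world axes, zero at the start; "torque": the same for the moment, N m; "grip_width": finger opening in m.
Only numpy, scipy, OpenCV 4.12 (cv2) and the standard library are available. Lean on these libraries where they do the work, as an engineer would, in place of code of your own. Each camera call takes 0.05 s, during which the arm holds its last target. There are 200 camera calls.

## Working session

There is one attempt and no reset: what is moved stays moved. The work goes in short steps, Python scripts to look and compute and a shell command to move; the robot and the scene stay as the last step left them, time stands still between calls to the robot, and variables do not carry over. Pictures are saved under pics/ and viewed, about 8 in all and at most 12, crops included, and the job is handed in when it is done.

```bash
mkdir -p pics
python3 - <<'E'
from rig import robot
import cv2,numpy as np
s=robot.get_state();print(s['tcp_pos'],s['tool_rot'],robot.hold_point_z,s['grip_width'])
for n in("side","top"):
    c=robot.capture(n);cv2.imwrite(f'pics/{n}0.png',c['color']);np.savez(f'pics/{n}0.npz',**c)
    R=cv2.Rodrigues(np.array(c['rvec'],float))[0];print(n,(-R.T@np.array(c['tvec']).ravel()).round(3),R.round(2).tolist(),np.array(c['mtx'])[0,0])
E
```

```text
[0.15198759 0.60593963 0.2916311 ] [[-4.10021206e-04 -9.69950286e-01  2.43302847e-01]
 [-1.15753321e-03  2.43303164e-01  9.69949602e-01]
 [-9.99999246e-01  1.16068781e-04 -1.22250912e-03]] 0.0595 0.09089889602066455
side [-0.008 -0.673  0.935] [[0.79, -0.61, 0.02], [-0.4, -0.55, -0.73], [0.46, 0.57, -0.68]] 401.47123232908694
top [ 0.49  -0.004  1.135] [[0.0, -1.0, -0.01], [-1.0, -0.0, -0.06], [0.06, 0.01, -1.0]] 376.52329798351985
```

View pics/side0.png

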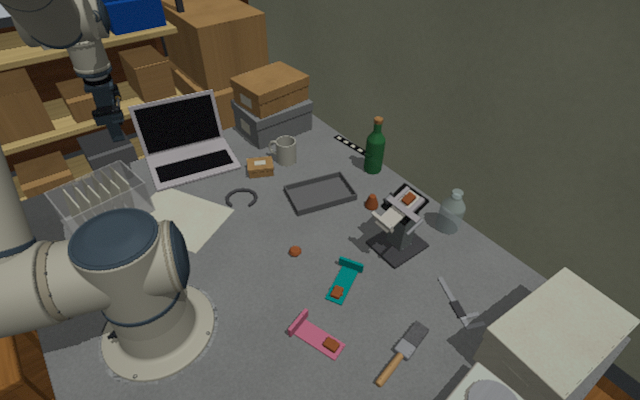

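View pics/top0.png

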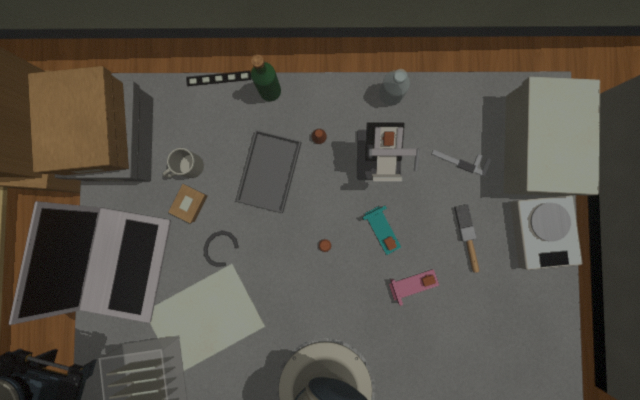

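The stand is at top-view (386,150) with its uphill end facing away from the robot. The tray is at (268,172). I'll enlarge both.

Run:
```python
import cv2,numpy as np
t=cv2.imread('pics/top0.png')[110:225,225:435];s=cv2.imread('pics/side0.png')[165:275,275:475]
a=cv2.resize(t,None,fx=3.8,fy=3.8,interpolation=cv2.INTER_CUBIC)[:, :798]
cv2.imwrite('pics/crop_top.png',cv2.convertScaleAbs(a,alpha=1.4))
cv2.imwrite('pics/crop_side.png',cv2.convertScaleAbs(cv2.resize(s,None,fx=4,fy=4,interpolation=cv2.INTER_CUBIC),alpha=1.2))
```

```text
(no output)
```

View pics/crop_top.png

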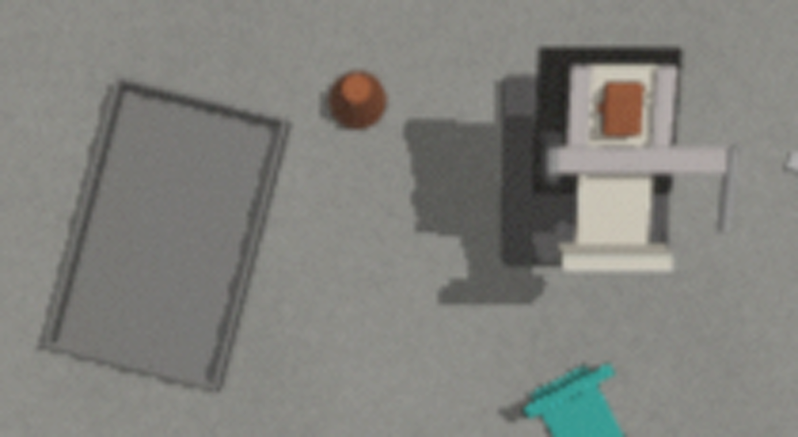

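View pics/crop_side.png

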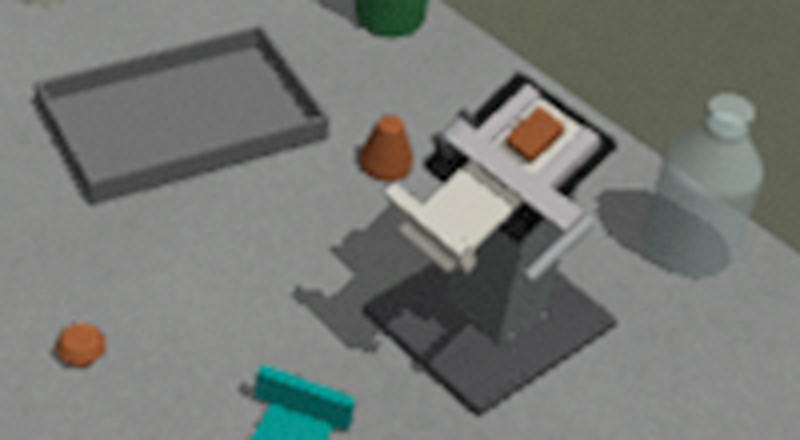

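```bash
cat > geo.py <<'E'
import cv2,numpy as np
from scipy.optimize import least_squares
def cam(n):
    c=np.load(f'pics/{n}.npz');return c['mtx'],c['rvec'].astype(float),c['tvec'].astype(float)
def proj(c,P): return cv2.projectPoints(np.array(P,float),c[1],c[2],c[0],None)[0][:,0]
def ray(c,px,z):
    R=cv2.Rodrigues(c[1])[0];o=-R.T@c[2].ravel();d=R.T@np.linalg.inv(c[0])@[px[0],px[1],1];return o+d*(z-o[2])/d[2]
S,C=np.sin(np.radians(25)),np.cos(np.radians(25))
def bed(u,v,n): return np.array([u*C-n*S,v,160+u*S+n*C])/1000   # stand frame
def stand2w(p,q): 
    c,s=np.cos(p[2]),np.sin(p[2]);q=np.atleast_2d(q);return np.c_[p[0]+c*q[:,0]-s*q[:,1],p[1]+s*q[:,0]+c*q[:,1],q[:,2]]
E
python3 - <<'E'
from geo import *
T,Sd=cam('top0'),cam('side0')
t=lambda x,y:(225+x/3.8,110+y/3.8); s=lambda x,y:(275+x/4,165+y/4)
tp=[((562,271),bed(-63,37,36)),((674,270),bed(-63,-37,36)),((722,231),bed(-41,-75,16)),((500,265),[-.05,.065,.012])]
sp=[((364,308),[-.05,.065,.012]),((480,407),[-.05,-.065,.012]),((616,320),[.1,-.065,.012]),((530,272),bed(-41,-75,16))]
L=[(T,t(*a),b) for a,b in tp]+[(Sd,s(*a),b) for a,b in sp]
f=lambda p:np.concatenate([proj(c,stand2w(p,b))[0]-a for c,a,b in L])
r=least_squares(f,[.75,-.2,0],loss='soft_l1');print(r.x,np.degrees(r.x[2]),r.fun.reshape(-1,2).round(1).tolist())
np.save('stand.npy',r.x)
K=[ray(T,t(*a),.026) for a in[(122,82),(288,124),(218,390),(40,347)]]
K2=[ray(Sd,s(*a),.026) for a in[(262,30),(328,122),(92,190),(37,95)]]
for k in(K,K2):
    k=np.array(k);print(k.round(3).tolist(),k.mean(0),np.linalg.norm(k-np.roll(k,-1,0),axis=1))
    d=k[0]+k[1]-k[2]-k[3];print('yaw',np.degrees(np.arctan2(d[1],d[0])))
E
```

```text
[ 0.66691458 -0.16211613  0.00807999] 0.4629492165314207 [[0.2, -0.0], [-0.5, 0.1], [0.6, -0.3], [0.6, -0.3], [-1.0, -1.5], [0.0, 0.3], [0.3, -1.2], [-0.5, 1.1]]
[[0.758, 0.202, 0.026], [0.725, 0.071, 0.026], [0.516, 0.124, 0.026], [0.549, 0.263, 0.026]] [0.63711469 0.16505887 0.026     ] [0.1350112  0.21519666 0.14293099 0.21761831]
yaw -15.334548975709943
[[0.758, 0.197, 0.026], [0.724, 0.065, 0.026], [0.513, 0.116, 0.026], [0.543, 0.242, 0.026]] [0.63433465 0.15502872 0.026     ] [0.13625977 0.21647026 0.12925135 0.22016643]
yaw -12.62328613697965
```

```bash
cat > go.py <<'E'
import sys
from geo import *
from rig import robot
from scipy.spatial.transform import Rotation as Ro
p=np.load('stand.npy')
def Rst(): return Ro.from_euler('z',p[2]).as_matrix()
U,V,N=(Rst()@np.array(a) for a in([C,0,S],[0,1,0],[-S,0,C]))
def B(u,v,n): return stand2w(p,bed(u,v,n))[0]
def frame(x,z): return np.c_[x,np.cross(z,x),z]
def delta(goal,R):
    """goal: grasp point in world; prints the shift in tool axes (mm) and rotvec (rad)"""
    s=robot.get_state();T=np.array(s['tool_rot']);o=np.array(s['tcp_pos'])
    l=T.T@(goal-robot.hold_point_z*R[:,0]-o)*1000;w=Ro.from_matrix(T.T@R).as_rotvec()
    print('lin',l.round(1).tolist(),'ang',w.round(4).tolist(),'|',np.linalg.norm(l).round(),np.degrees(np.linalg.norm(w)).round(1),'tcp',o.round(3),'grip',s['grip_width'].__round__(4),'t',s['time_s'])
def here():
    s=robot.get_state();T=np.array(s['tool_rot']);return np.array(s['tcp_pos'])+robot.hold_point_z*T[:,0],T
RB=frame(-N,V); RH=frame(-N,U)
E
python3 -c "
from go import *
print(B(-21,-75,16),B(-58,0,28))
delta(B(-21,-75,16)+.1*N+np.array([0,0,.03]),RB)"
```

```text
[ 0.64172706 -0.23732209  0.16562594] [ 0.60251752 -0.16263647  0.16086476]
lin [-47.8, -614.9, -715.8] ang [-0.2496, -0.0564, -0.4342] | 945.0 28.9 tcp [0.152 0.606 0.292] grip 0.0914 t 0.1
```

```bash
python3 -m handwheel '{"linear":[[-60,-150,-180],[-60,-150,-180],[-60,-150,-180],[-60,-150,-180],[-60,-150,-180]],"angular":[[0,0,0],[0,0,0],[0,0,0],[0,0,0],[0,0,0]],"jaw":[0.3,0.66,0.66,0.66,0.66]}' 20
python3 -m handwheel '{"linear":[[-20,-160,-185],[-20,-160,-185],[-20,-160,-185],[-20,-160,-185],[-20,-160,-185]],"angular":[[0,0,0],[0,0,0],[0,0,0],[0,0,0],[0,0,0]],"jaw":[0.66,0.66,0.66,0.66,0.66]}'
python3 -m handwheel '{"linear":[[0,-150,-175],[0,-150,-175],[0,-150,-175],[0,-150,-175],[0,-150,-175]],"angular":[[0,0,0],[0,0,0],[0,0,0],[0,0,0],[0,0,0]],"jaw":[0.66,0.66,0.66,0.66,0.66]}'
python3 -c "
from go import *
delta(B(-21,-75,16)+.1*N+np.array([0,0,.03]),RB);print(robot.get_state()['joint_positions'])"
```

```text
time_s: 0.6
tcp_pos: [0.2541, 0.3928, 0.3523]
tool_rot: [[-0.0, -0.97, 0.243], [-0.001, 0.243, 0.97], [-1.0, -0.0, -0.001]]
ft_force: [0.3, -0.3, -0.2]
grip_width: 0.0544
time_s: 1.1
tcp_pos: [0.3646, 0.1724, 0.3727]
tool_rot: [[-0.0, -0.97, 0.243], [-0.001, 0.243, 0.97], [-1.0, -0.0, -0.001]]
ft_force: [0.3, -0.1, 0.9]
grip_width: 0.0309
time_s: 1.6
tcp_pos: [0.4683, -0.0368, 0.3728]
tool_rot: [[-0.0, -0.97, 0.245], [-0.002, 0.245, 0.97], [-1.0, -0.0, -0.002]]
ft_force: [1.1, -0.2, 0.3]
grip_width: 0.0314
lin [32.9, -152.0, -168.9] ang [-0.2512, -0.0575, -0.4339] | 230.0 28.9 tcp [ 0.468 -0.037  0.373] grip 0.0314 t 1.6
[-11.72859889  11.05850116  90.92801703  -0.10108575  78.00488809
 -87.52340775]
```

```bash
python3 -m handwheel '{"linear":[[33,-152,-169],[33,-152,-169],[33,-152,-169],[33,-152,-169],[33,-152,-169]],"angular":[[-0.25,-0.0575,-0.434],[-0.25,-0.0575,-0.434],[-0.25,-0.0575,-0.434],[-0.25,-0.0575,-0.434],[-0.25,-0.0575,-0.434]],"jaw":[0.66,0.66,0.66,0.66,0.66]}'
python3 - <<'E'
from go import *
delta(B(-21,-75,16)+.1*N+np.array([0,0,.03]),RB)
c=robot.capture('wrist');cv2.imwrite('pics/w1.png',c['color']);np.savez('pics/w1.npz',**c)
print(proj(cam('w1'),[B(-21,-75,16),B(-41,-75,16),B(-58,37,36),B(-58,-37,36),B(0,-75,16)]).round(0).tolist())
E
```

```text
time_s: 2.1
tcp_pos: [0.5737, -0.2404, 0.3393]
tool_rot: [[0.424, -0.906, -0.006], [0.003, -0.006, 1.0], [-0.906, -0.424, -0.0]]
ft_force: [-0.1, 0.2, 0.8]
grip_width: 0.0313
lin [-0.5, -0.9, 2.5] ang [-0.0015, -0.0007, 0.0018] | 3.0 0.1 tcp [ 0.574 -0.24   0.339] grip 0.0313 t 2.1
[[321.0, 176.0], [321.0, 153.0], [464.0, 136.0], [370.0, 136.0], [321.0, 199.0]]
```

View pics/w1.png

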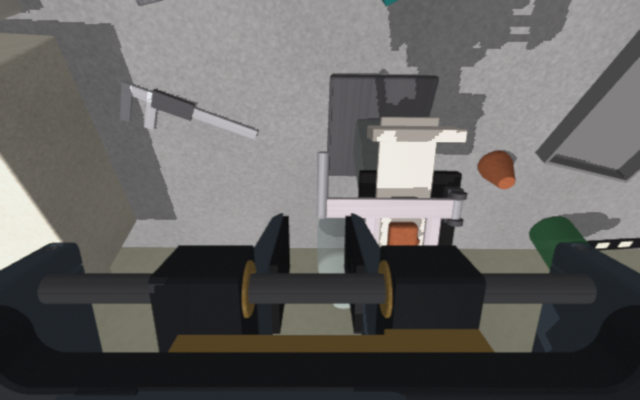

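The rod is at column 322, rows 152–198 (predicted 321, 153–199), and the handle top is at columns 368–467 (predicted 370–464). So the stand fit is good to about 2 mm and I can descend.

```bash
python3 -c "
from go import *
delta(B(-22,-75,16),RB)"
```

```text
lin [125.0, 15.0, 7.5] ang [-0.0033, -0.0031, 0.0012] | 126.0 0.3 tcp [ 0.576 -0.245  0.339] grip 0.0311 t 2.15
```

```bash
python3 -m handwheel '{"linear":[[35,15,7.5],[70,15,7.5],[85,15,7.5],[85,15,7.5],[85,15,7.5]],"angular":[[0,0,0],[0,0,0],[0,0,0],[0,0,0],[0,0,0]],"jaw":[0.66,0.66,0.66,0.66,0.66]}'
python3 -c "
from go import *
delta(B(-22,-75,16),RB)"
```

```text
time_s: 2.65
tcp_pos: [0.5989, -0.2374, 0.2563]
tool_rot: [[0.424, -0.906, -0.004], [0.0, -0.005, 1.0], [-0.906, -0.424, -0.002]]
ft_force: [-0.1, 0.6, 0.9]
grip_width: 0.0311
lin [40.7, 0.6, -0.1] ang [-0.0028, -0.0032, 0.0018] | 41.0 0.3 tcp [ 0.599 -0.237  0.256] grip 0.0311 t 2.65
```

```bash
python3 -m handwheel '{"linear":[[15,0.5,0],[30,0.5,0],[41,0.5,0],[41,0.5,0],[41,0.5,0]],"angular":[[0,0,0],[0,0,0],[0,0,0],[0,0,0],[0,0,0]],"jaw":[0.66,0.66,0.66,0.66,0.66]}'
python3 -m handwheel '{"linear":[[0,0,0],[0,0,0],[0,0,0],[0,0,0],[0,0,0]],"angular":[[0,0,0],[0,0,0],[0,0,0],[0,0,0],[0,0,0]],"jaw":[1,1,1,1,1]}' 12
python3 - <<'E'
from go import *
g,T=here();print(g)
# arc from hinge, in tool axes (mm): tool x=-n, z=+v
h=T.T@(B(-21,45,16)-g)*1000;print('hinge in tool',h.round(1))
for q in np.arange(.0,2.0,.1): print(q.round(2),[round(120*-np.sin(q)),0,round(120*(1-np.cos(q)))])
E
```

```text
time_s: 3.15
tcp_pos: [0.6158, -0.2373, 0.2185]
tool_rot: [[0.424, -0.906, -0.004], [0.001, -0.004, 1.0], [-0.906, -0.424, -0.001]]
ft_force: [-0.9, -0.1, -0.3]
grip_width: 0.0309
time_s: 3.65
tcp_pos: [0.6158, -0.2353, 0.2188]
tool_rot: [[0.423, -0.906, -0.006], [0.004, -0.004, 1.0], [-0.906, -0.423, 0.002]]
ft_force: [4.2, 18.5, 4.5]
grip_width: 0.01
[ 0.64102944 -0.23507826  0.16492877]
hinge in tool [ -0.3  -0.6 117.8]
0.0 [0, 0, 0]
0.1 [-12, 0, 1]
0.2 [-24, 0, 2]
0.3 [-35, 0, 5]
0.4 [-47, 0, 9]
0.5 [-58, 0, 15]
0.6 [-68, 0, 21]
0.7 [-77, 0, 28]
0.8 [-86, 0, 36]
0.9 [-94, 0, 45]
1.0 [-101, 0, 55]
1.1 [-107, 0, 66]
1.2 [-112, 0, 77]
1.3 [-116, 0, 88]
1.4 [-118, 0, 100]
1.5 [-120, 0, 112]
1.6 [-120, 0, 124]
1.7 [-119, 0, 135]
1.8 [-117, 0, 147]
1.9 [-114, 0, 159]
```

```bash
python3 -m handwheel '{"linear":[[-12,0,1],[-24,0,2],[-35,0,5],[-47,0,9],[-58,0,15]],"angular":[[0,0,0],[0,0,0],[0,0,0],[0,0,0],[0,0,0]],"jaw":[1,1,1,1,1]}'
cat > arc.py <<'E'
from go import *
g,T=here();r=T.T@(g-B(-21,45,16)-0.002*V)*1000   # from hinge, shifted 2 mm as gripped
q=np.arctan2(-r[0],-r[2]);print('q',q.round(3),'radius',np.hypot(r[0],r[2]).round(1),'grip',robot.get_state()['grip_width'],robot.get_state()['ft_force'])
for k in range(1,6):
    a=q+.1*k;print([round(-120*np.sin(a)-r[0]),0,round(-120*np.cos(a)-r[2])])
E
python3 arc.py
```

```text
time_s: 4.15
tcp_pos: [0.5909, -0.2205, 0.2723]
tool_rot: [[0.424, -0.906, -0.005], [0.003, -0.004, 1.0], [-0.906, -0.424, 0.001]]
ft_force: [1.3, -1.5, -1.2]
grip_width: 0.0091
q 0.51 radius 120.1 grip 0.00907199985920657 [ 1.30803065 -1.48375474 -1.1731167 ]
[-10, 0, 6]
[-20, 0, 14]
[-28, 0, 22]
[-36, 0, 31]
[-43, 0, 41]
```

```bash
python3 -m handwheel '{"linear":[[-10,0,6],[-20,0,14],[-28,0,22],[-36,0,31],[-43,0,41]],"angular":[[0,0,0],[0,0,0],[0,0,0],[0,0,0],[0,0,0]],"jaw":[1,1,1,1,1]}'
python3 arc.py
```

```text
time_s: 4.65
tcp_pos: [0.5723, -0.1801, 0.3129]
tool_rot: [[0.425, -0.905, -0.004], [0.001, -0.004, 1.0], [-0.905, -0.425, -0.001]]
ft_force: [-2.7, -6.6, 5.5]
grip_width: 0.0096
q 1.01 radius 121.6 grip 0.009639613372948287 [-2.7136831  -6.5978476   5.54191254]
[-5, 0, 11]
[-9, 0, 22]
[-13, 0, 34]
[-15, 0, 45]
[-17, 0, 57]
```

```bash
python3 -m handwheel '{"linear":[[-5,0,11],[-9,0,22],[-13,0,34],[-15,0,45],[-17,0,57]],"angular":[[0,0,0],[0,0,0],[0,0,0],[0,0,0],[0,0,0]],"jaw":[1,1,1,1,1]}'
python3 arc.py
```

```text
time_s: 5.15
tcp_pos: [0.5648, -0.1227, 0.3293]
tool_rot: [[0.427, -0.904, -0.004], [0.0, -0.004, 1.0], [-0.904, -0.427, -0.002]]
ft_force: [2.9, -1.1, 0.4]
grip_width: 0.0095
q 1.51 radius 121.1 grip 0.009494862836102859 [ 2.88090256 -1.06504966  0.35685293]
[1, 0, 12]
[2, 0, 24]
[4, 0, 36]
[8, 0, 47]
[12, 0, 58]
```

```bash
python3 -m handwheel '{"linear":[[1,0,12],[2,0,24],[4,0,36],[8,0,47],[10,0,53]],"angular":[[0,0,0],[0,0,0],[0,0,0],[0,0,0],[0,0,0]],"jaw":[1,1,1,1,1]}'
python3 arc.py
python3 -m handwheel '{"linear":[[0,0,0],[0,0,0],[0,0,0],[0,0,0],[0,0,0]],"angular":[[0,0,0],[0,0,0],[0,0,0],[0,0,0],[0,0,0]],"jaw":[0.6,0.6,0.6,0.6,0.6]}'
python3 -m handwheel '{"linear":[[-20,0,0],[-50,0,0],[-80,0,0],[-80,0,0],[-80,0,0]],"angular":[[0,0,0],[0,0,0],[0,0,0],[0,0,0],[0,0,0]],"jaw":[0.5,0.5,0.5,0.5,0.5]}'
python3 - <<'E'
from go import *
delta(B(-58,0,28)+.12*N,RH);print(robot.get_state()['joint_positions'].round(1))
c=robot.capture('side');np.savez('pics/s2.npz',**c);cv2.imwrite('pics/s2.png',cv2.resize(c['color'][100:300,250:500],None,fx=3,fy=3))
E
```

```text
time_s: 5.65
tcp_pos: [0.569, -0.0685, 0.3205]
tool_rot: [[0.428, -0.904, -0.005], [0.0, -0.005, 1.0], [-0.904, -0.428, -0.002]]
ft_force: [1.3, -1.8, 1.9]
grip_width: 0.0094
q 1.97 radius 120.6 grip 0.009358657806705585 [ 1.33392221 -1.80003828  1.87737253]
[6, 0, 11]
[12, 0, 21]
[19, 0, 30]
[27, 0, 39]
[36, 0, 47]
time_s: 6.15
tcp_pos: [0.569, -0.0688, 0.3205]
tool_rot: [[0.428, -0.904, -0.004], [0.0, -0.004, 1.0], [-0.904, -0.428, -0.002]]
ft_force: [-0.8, 0.4, 0.6]
grip_width: 0.0359
time_s: 6.65
tcp_pos: [0.5347, -0.069, 0.3932]
tool_rot: [[0.429, -0.903, -0.004], [-0.0, -0.004, 1.0], [-0.903, -0.429, -0.002]]
ft_force: [-0.3, 0.7, -0.4]
grip_width: 0.0456
lin [59.5, 37.6, -94.1] ang [1.5677, 0.0023, 0.0082] | 117.0 89.8 tcp [ 0.535 -0.069  0.393] grip 0.0456 t 6.65
[ -17.5    7.2   96.9    9.4   52.  -111.9]
```

View pics/s2.png

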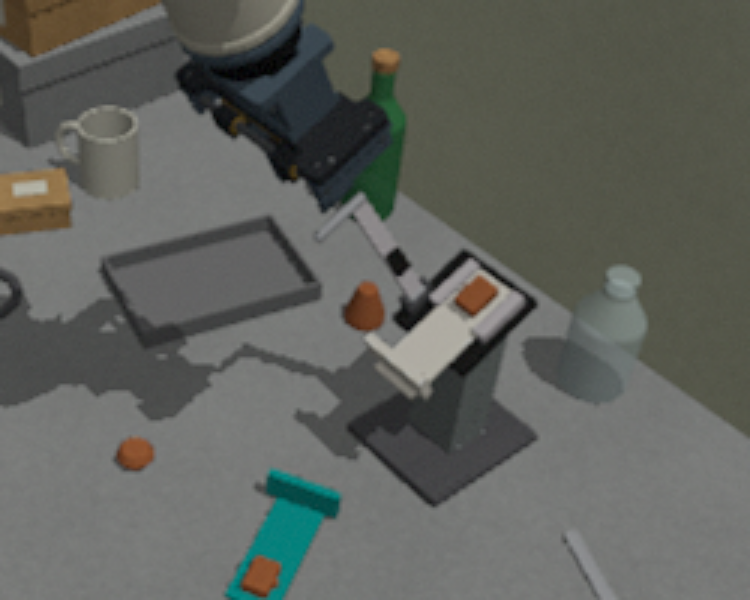

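The bar stands open at (370,240) in the crop and the plate is still at home, with its handle at (400,370). Now I'll turn above the handle.

```bash
python3 -m handwheel '{"linear":[[0,38,-94],[0,38,-94],[0,38,-94],[0,38,-94],[0,38,-94]],"angular":[[0.15,0,0],[0.3,0,0],[0.45,0,0],[0.6,0,0],[0.75,0,0]],"jaw":[0.45,0.45,0.45,0.45,0.45]}'
python3 -m handwheel '{"linear":[[0,0,0],[0,0,0],[0,0,0],[0,0,0],[0,0,0]],"angular":[[0.15,0,0],[0.3,0,0],[0.45,0,0],[0.6,0,0],[0.75,0,0]],"jaw":[0.45,0.45,0.45,0.45,0.45]}'
python3 -c "
from go import *
delta(B(-58,0,28)+.05*N,RH);print(robot.get_state()['joint_positions'].round(1))"
```

```text
time_s: 7.2
tcp_pos: [0.5004, -0.1637, 0.3747]
tool_rot: [[0.425, -0.66, 0.619], [0.001, 0.684, 0.729], [-0.905, -0.31, 0.292]]
ft_force: [-0.6, -0.2, 0.1]
grip_width: 0.05
time_s: 7.7
tcp_pos: [0.5004, -0.1637, 0.3732]
tool_rot: [[0.423, -0.063, 0.904], [0.002, 0.998, 0.068], [-0.906, -0.027, 0.423]]
ft_force: [0.7, -0.4, 0.1]
grip_width: 0.0499
lin [126.2, 0.3, 2.7] ang [0.0611, 0.0009, 0.0017] | 126.0 3.5 tcp [ 0.5   -0.164  0.373] grip 0.0499 t 7.7
[-31.3   7.8  99.4  16.3  52.3 -42.9]
```

```bash
python3 -m handwheel '{"linear":[[35,0,2.5],[75,0,2.5],[115,0,2.5],[126,0,2.5],[126,0,2.5]],"angular":[[0.06,0,0],[0.06,0,0],[0.06,0,0],[0.06,0,0],[0.06,0,0]],"jaw":[0.45,0.45,0.45,0.45,0.45]}'
python3 - <<'E'
from go import *
c=robot.capture('wrist');cv2.imwrite('pics/w3.png',c['color'])
delta(B(-58,0,28),RH)
E
```

```text
time_s: 8.2
tcp_pos: [0.5557, -0.1628, 0.2581]
tool_rot: [[0.42, -0.009, 0.907], [0.004, 1.0, 0.008], [-0.908, 0.0, 0.42]]
ft_force: [0.1, -0.3, -0.6]
grip_width: 0.05
lin [49.9, 0.1, 0.6] ang [0.001, -0.0007, 0.0007] | 50.0 0.1 tcp [ 0.556 -0.163  0.26 ] grip 0.0504 t 8.25
```

View pics/w3.png

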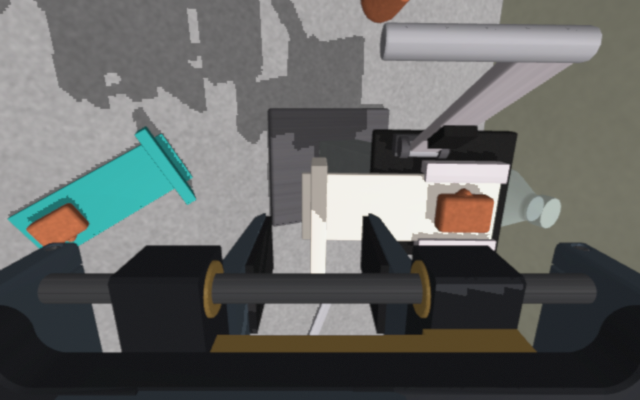

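The handle at column 318 sits midway between the fingers (columns 265 and 370). I'll descend and pinch it.

```bash
python3 -m handwheel '{"linear":[[15,0,0.5],[30,0,0.5],[42,0,0.5],[50,0,0.5],[50,0,0.5]],"angular":[[0,0,0],[0,0,0],[0,0,0],[0,0,0],[0,0,0]],"jaw":[0.45,0.45,0.45,0.45,0.45]}'
python3 -m handwheel '{"linear":[[0,0,0],[0,0,0],[0,0,0],[0,0,0],[0,0,0]],"angular":[[0,0,0],[0,0,0],[0,0,0],[0,0,0],[0,0,0]],"jaw":[1,1,1,1,1]}' 40
python3 -c "
from go import *
delta(B(-58,0,28),RH)"
```

```text
time_s: 8.75
tcp_pos: [0.5773, -0.1628, 0.2134]
tool_rot: [[0.421, -0.009, 0.907], [0.003, 1.0, 0.008], [-0.907, -0.0, 0.421]]
ft_force: [1.3, 0.4, -0.4]
grip_width: 0.0501
time_s: 9.25
tcp_pos: [0.5774, -0.1629, 0.2137]
tool_rot: [[0.421, -0.009, 0.907], [0.003, 1.0, 0.008], [-0.907, -0.001, 0.421]]
ft_force: [-0.8, 0.9, -0.4]
grip_width: 0.0133
lin [-1.0, 0.0, 0.5] ang [0.0009, -0.0017, 0.0001] | 1.0 0.1 tcp [ 0.577 -0.163  0.214] grip 0.0133 t 9.25
```

```bash
python3 -m handwheel '{"linear":[[0,0,0],[0,0,0],[0,0,0]],"angular":[[0,0,0],[0,0,0],[0,0,0]],"jaw":[1,1,1]}' 40
python3 -m handwheel '{"linear":[[0,0,-6],[0,0,-12],[0,0,-18],[0,0,-24],[0,0,-30]],"angular":[[0,0,0],[0,0,0],[0,0,0],[0,0,0],[0,0,0]],"jaw":[1,1,1,1,1]}'
python3 -c "
from go import *
delta(B(-88,0,28),RH)"
```

```text
time_s: 9.55
tcp_pos: [0.5774, -0.1628, 0.2137]
tool_rot: [[0.421, -0.009, 0.907], [0.003, 1.0, 0.008], [-0.907, -0.001, 0.421]]
ft_force: [-0.8, -0.1, 0.3]
grip_width: 0.0095
time_s: 10.05
tcp_pos: [0.5495, -0.1631, 0.2008]
tool_rot: [[0.421, -0.009, 0.907], [0.003, 1.0, 0.008], [-0.907, -0.0, 0.421]]
ft_force: [-0.7, -0.7, 0.3]
grip_width: 0.0097
lin [-0.9, 0.1, 1.1] ang [0.0008, -0.0018, 0.0002] | 1.0 0.1 tcp [ 0.55  -0.163  0.201] grip 0.0097 t 10.05
```

```bash
python3 -m handwheel '{"linear":[[0,0,-9],[0,0,-18],[0,0,-27],[0,0,-36],[0,0,-45]],"angular":[[0,0,0],[0,0,0],[0,0,0],[0,0,0],[0,0,0]],"jaw":[1,1,1,1,1]}'
python3 -m handwheel '{"linear":[[-1,0,-9],[-3,0,-18],[-6,0,-27],[-10,0,-36],[-15,0,-45]],"angular":[[0,0,0],[0,0,0],[0,0,0],[0,0,0],[0,0,0]],"jaw":[1,1,1,1,1]}'
python3 - <<'E'
from go import *
psi=np.radians(-14);X=np.array([np.cos(psi),np.sin(psi),0]);Z=np.array([0,0,1.])
RT=frame(-Z,X);o=np.array([.636,.161,0])
g=o+(.018-.058)*X+np.array([0,0,.0335])
delta(g+.12*Z,RT);delta(np.array([.46,-.16,.26]),RT)
E
```

```text
time_s: 10.55
tcp_pos: [0.508, -0.1634, 0.1816]
tool_rot: [[0.421, -0.009, 0.907], [0.003, 1.0, 0.008], [-0.907, -0.0, 0.421]]
ft_force: [0.7, 0.3, -1.2]
grip_width: 0.0094
time_s: 11.05
tcp_pos: [0.46, -0.1637, 0.176]
tool_rot: [[0.42, -0.009, 0.907], [0.003, 1.0, 0.008], [-0.907, -0.0, 0.42]]
ft_force: [-0.9, 0.1, -2.0]
grip_width: 0.0097
lin [25.1, 333.2, 142.7] ang [0.249, 0.4312, -0.0546] | 363.0 28.7 tcp [ 0.46  -0.164  0.176] grip 0.0097 t 11.05
lin [-130.3, 3.7, 60.3] ang [0.249, 0.4312, -0.0546] | 144.0 28.7 tcp [ 0.46  -0.164  0.176] grip 0.0097 t 11.05
```

```bash
python3 -m handwheel '{"linear":[[-40,0,5],[-85,0,20],[-130,0,40],[-155,0,60],[-155,0,68]],"angular":[[0,0,0],[0,0,0],[0,0,0],[0,0,0],[0,0,0]],"jaw":[1,1,1,1,1]}'
cat > tr.py <<'E'
from go import *
psi=np.radians(-14);X=np.array([np.cos(psi),np.sin(psi),0]);Z=np.array([0,0,1.])
RT=frame(-Z,X);o=np.array([.636,.161,0])
g=o+(.018-.058)*X+np.array([0,0,.0335])
E
python3 -c "
from tr import *
print(here()[0]);delta(np.array([.45,-.0,.36]),RT);delta(g+.2*Z,RT)"
```

```text
time_s: 11.55
tcp_pos: [0.4575, -0.1644, 0.3493]
tool_rot: [[0.425, -0.008, 0.905], [-0.0, 1.0, 0.009], [-0.905, -0.004, 0.425]]
ft_force: [0.4, 0.5, -2.0]
grip_width: 0.0097
[ 0.48281022 -0.16441668  0.29544857]
lin [-66.8, 164.1, 24.6] ang [0.2494, 0.4375, -0.0513] | 179.0 29.0 tcp [ 0.458 -0.164  0.349] grip 0.0097 t 11.55
lin [110.2, 334.1, 105.6] ang [0.2494, 0.4375, -0.0513] | 367.0 29.0 tcp [ 0.458 -0.164  0.349] grip 0.0097 t 11.55
```

```bash
python3 -m handwheel '{"linear":[[-40,10,-10],[-67,50,25],[-67,90,25],[-67,130,25],[-67,164,25]],"angular":[[0.05,0.09,-0.01],[0.1,0.18,-0.02],[0.15,0.26,-0.03],[0.2,0.35,-0.04],[0.25,0.4375,-0.051]],"jaw":[1,1,1,1,1]}'
python3 -c "
from tr import *
delta(g+.2*Z,RT)"
```

```text
time_s: 12.05
tcp_pos: [0.4499, 0.0024, 0.4194]
tool_rot: [[-0.004, 0.243, 0.97], [0.0, 0.97, -0.243], [-1.0, -0.0, -0.004]]
ft_force: [1.2, -1.1, -1.3]
grip_width: 0.0095
lin [125.9, 199.0, 102.5] ang [-0.0009, -0.0039, 0.0005] | 257.0 0.2 tcp [0.45  0.002 0.419] grip 0.0095 t 12.05
```

```bash
python3 -m handwheel '{"linear":[[0,40,20],[20,85,40],[50,130,65],[80,170,88],[100,199,102.5]],"angular":[[0,0,0],[0,0,0],[0,0,0],[0,0,0],[0,0,0]],"jaw":[1,1,1,1,1]}'
python3 -m handwheel '{"linear":[[0,0,0],[0,0,0],[0,0,0]],"angular":[[0,0,0],[0,0,0],[0,0,0]],"jaw":[1,1,1]}'
python3 - <<'E'
from tr import *
delta(g+.03*Z,RT)
c=robot.capture('top');np.savez('pics/t4.npz',**c);cv2.imwrite('pics/t4.png',cv2.convertScaleAbs(cv2.resize(c['color'][110:235,215:365],None,fx=5,fy=4.8*5/4.8)[:600],alpha=1.4))
c=robot.capture('side');np.savez('pics/s4.npz',**c);cv2.imwrite('pics/s4.png',cv2.convertScaleAbs(cv2.resize(c['color'][130:250,250:400],None,fx=5,fy=5),alpha=1.4))
E
```

```text
time_s: 12.55
tcp_pos: [0.5945, 0.1686, 0.3191]
tool_rot: [[-0.006, 0.242, 0.97], [0.001, 0.97, -0.242], [-1.0, -0.001, -0.006]]
ft_force: [1.2, -1.3, -1.0]
grip_width: 0.0097
time_s: 12.85
tcp_pos: [0.594, 0.1682, 0.3188]
tool_rot: [[-0.007, 0.241, 0.97], [0.001, 0.97, -0.241], [-1.0, -0.001, -0.007]]
ft_force: [-0.7, -0.9, -1.1]
grip_width: 0.0098
lin [195.8, 3.3, 3.8] ang [0.0006, -0.0069, 0.0007] | 196.0 0.4 tcp [0.594 0.168 0.319] grip 0.0098 t 12.85
```

View pics/t4.png

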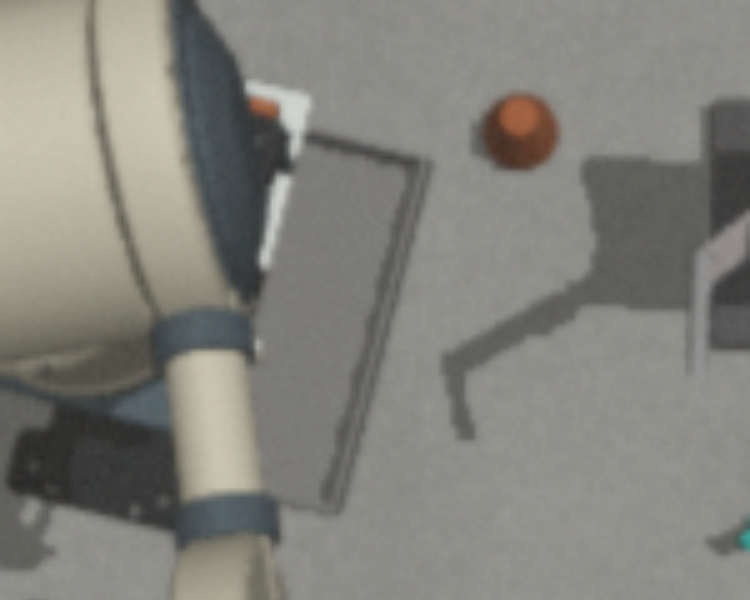

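View pics/s4.png

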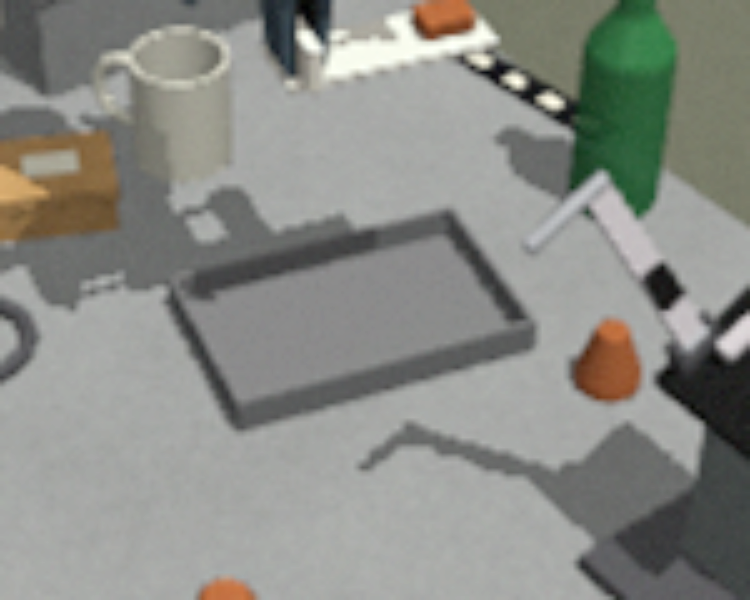

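The plate is held level with its sherd up, parallel to the tray, and the bar is still open at (600,190). I'll lower it, going slowly near the floor.

```bash
python3 -m handwheel '{"linear":[[35,3,4],[75,3,4],[115,3,4],[150,3,4],[170,3,4]],"angular":[[0,-0.007,0],[0,-0.007,0],[0,-0.007,0],[0,-0.007,0],[0,-0.007,0]],"jaw":[1,1,1,1,1]}'
python3 -m handwheel '{"linear":[[5,0,0],[10,0,0],[14,0,0],[18,0,0],[18,0,0]],"angular":[[0,0,0],[0,0,0],[0,0,0],[0,0,0],[0,0,0]],"jaw":[1,1,1,1,1]}'
python3 - <<'E'
from tr import *
delta(g,RT)
c=robot.capture('side');np.savez('pics/s5.npz',**c);cv2.imwrite('pics/s5.png',cv2.convertScaleAbs(cv2.resize(c['color'][130:250,250:400],None,fx=5,fy=5),alpha=1.4))
E
```

```text
time_s: 13.45
tcp_pos: [0.597, 0.1691, 0.1482]
tool_rot: [[0.0, 0.243, 0.97], [-0.001, 0.97, -0.243], [-1.0, -0.001, 0.0]]
ft_force: [-0.6, 0.2, -0.7]
grip_width: 0.0099
time_s: 13.95
tcp_pos: [0.5971, 0.1691, 0.1306]
tool_rot: [[0.001, 0.243, 0.97], [-0.001, 0.97, -0.243], [-1.0, -0.0, 0.001]]
ft_force: [0.3, 0.4, -2.6]
grip_width: 0.0093
lin [37.6, 1.5, -0.4] ang [-0.0011, 0.0009, 0.0003] | 38.0 0.1 tcp [0.597 0.169 0.131] grip 0.0093 t 13.95
```

View pics/s5.png

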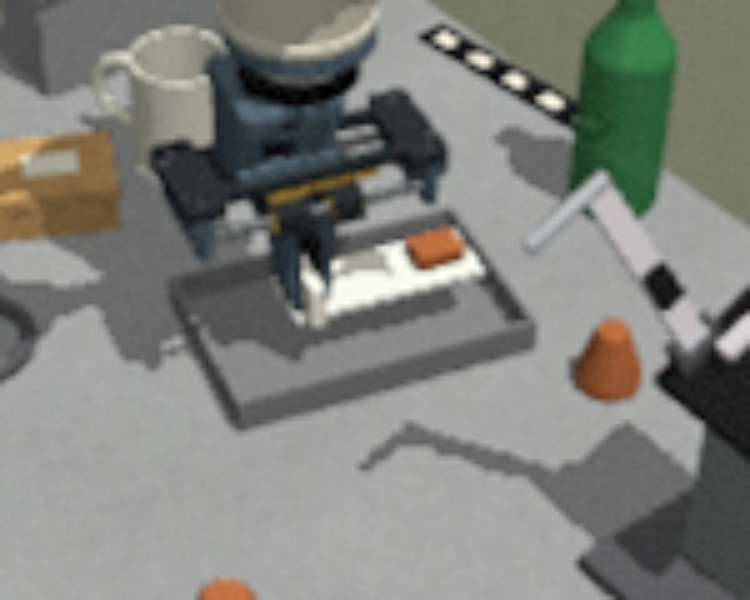

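```bash
python3 -m handwheel '{"linear":[[8,1,0],[16,1,0],[24,1,0],[30,1,0],[30,1,0]],"angular":[[0,0,0],[0,0,0],[0,0,0],[0,0,0],[0,0,0]],"jaw":[1,1,1,1,1]}'
python3 -m handwheel '{"linear":[[2,0,0],[3,0,0],[4,0,0],[5,0,0],[5,0,0]],"angular":[[0,0,0],[0,0,0],[0,0,0],[0,0,0],[0,0,0]],"jaw":[1,1,1,1,1]}'
python3 -c "
from tr import *
delta(g,RT)"
```

```text
time_s: 14.5
tcp_pos: [0.5969, 0.17, 0.0995]
tool_rot: [[-0.001, 0.243, 0.97], [-0.001, 0.97, -0.243], [-1.0, -0.001, -0.001]]
ft_force: [-0.4, 1.0, -0.1]
grip_width: 0.0098
time_s: 15.0
tcp_pos: [0.5969, 0.17, 0.0945]
tool_rot: [[-0.001, 0.243, 0.97], [-0.001, 0.97, -0.243], [-1.0, -0.001, -0.001]]
ft_force: [-0.2, -0.3, -1.4]
grip_width: 0.01
lin [1.5, 0.7, 0.1] ang [-0.0012, -0.0006, 0.001] | 2.0 0.1 tcp [0.597 0.17  0.094] grip 0.01 t 15.0
```

```bash
python3 -m handwheel '{"linear":[[0.7,0,0],[1.4,0,0],[2,0,0],[2,0,0],[2,0,0]],"angular":[[0,0,0],[0,0,0],[0,0,0],[0,0,0],[0,0,0]],"jaw":[1,1,1,1,1]}'
```

```text
time_s: 15.5
tcp_pos: [0.5969, 0.17, 0.0925]
tool_rot: [[-0.001, 0.243, 0.97], [-0.001, 0.97, -0.243], [-1.0, -0.001, -0.001]]
ft_force: [-0.1, -0.4, -0.8]
grip_width: 0.01
```

```bash
python3 -m handwheel '{"linear":[[0.6,0,0],[1.2,0,0],[1.2,0,0],[1.2,0,0],[1.2,0,0]],"angular":[[0,0,0],[0,0,0],[0,0,0],[0,0,0],[0,0,0]],"jaw":[1,1,1,1,1]}'
```

```text
time_s: 16.0
tcp_pos: [0.5969, 0.17, 0.0913]
tool_rot: [[-0.001, 0.243, 0.97], [-0.001, 0.97, -0.243], [-1.0, -0.001, -0.001]]
ft_force: [-0.3, -0.0, -1.5]
grip_width: 0.0098
```

```bash
for i in 1; do python3 -m handwheel '{"linear":[[0.5,0,0],[1,0,0],[1,0,0],[1,0,0]],"angular":[[0,0,0],[0,0,0],[0,0,0],[0,0,0]],"jaw":[1,1,1,1]}' | grep -E 'tcp|ft'
python3 -m handwheel '{"linear":[[0.5,0,0],[1,0,0],[1,0,0],[1,0,0]],"angular":[[0,0,0],[0,0,0],[0,0,0],[0,0,0]],"jaw":[1,1,1,1]}'| grep -E 'tcp|ft'; done
```

```text
tcp_pos: [0.5969, 0.17, 0.0903]
ft_force: [-0.8, -0.1, -0.3]
tcp_pos: [0.5969, 0.17, 0.0902]
ft_force: [-5.7, -1.2, 15.9]
```

Contact at 16 N, so the plate is down. I'll release gently and retract.

```bash
python3 -m handwheel '{"linear":[[-0.5,0,0],[-0.5,0,0]],"angular":[[0,0,0],[0,0,0]],"jaw":[1,1]}' | grep -E 'tcp|ft'
python3 -m handwheel '{"linear":[[0,0,0],[0,0,0],[0,0,0],[0,0,0],[0,0,0]],"angular":[[0,0,0],[0,0,0],[0,0,0],[0,0,0],[0,0,0]],"jaw":[0.6,0.6,0.6,0.6,0.6]}'
python3 -m handwheel '{"linear":[[-8,0,0],[-25,0,0],[-50,0,0],[-90,0,0],[-130,0,0]],"angular":[[0,0,0],[0,0,0],[0,0,0],[0,0,0],[0,0,0]],"jaw":[0.6,0.6,0.6,0.6,0.6]}'
python3 -m handwheel '{"linear":[[-50,0,-40],[-80,0,-80],[-100,0,-120],[-100,0,-160],[-100,0,-200]],"angular":[[0,0,0],[0,0,0],[0,0,0],[0,0,0],[0,0,0]],"jaw":[0.6,0.6,0.6,0.6,0.6]}'
python3 - <<'E'
from go import *
c=robot.capture('side');np.savez('pics/s6.npz',**c);cv2.imwrite('pics/s6.png',cv2.convertScaleAbs(cv2.resize(c['color'][130:250,240:440],None,fx=4,fy=4),alpha=1.3))
c=robot.capture('top');np.savez('pics/t6.npz',**c);cv2.imwrite('pics/t6.png',cv2.convertScaleAbs(cv2.resize(c['color'][110:235,160:360],None,fx=4,fy=4),alpha=1.4))
E
```

```text
tcp_pos: [0.597, 0.17, 0.0908]
ft_force: [-0.3, -0.3, -1.4]
time_s: 17.5
tcp_pos: [0.597, 0.17, 0.0908]
tool_rot: [[-0.0, 0.243, 0.97], [-0.001, 0.97, -0.243], [-1.0, -0.001, -0.0]]
ft_force: [-0.4, 0.3, -0.1]
grip_width: 0.0367
time_s: 18.0
tcp_pos: [0.5966, 0.17, 0.2224]
tool_rot: [[-0.001, 0.243, 0.97], [-0.001, 0.97, -0.243], [-1.0, -0.001, -0.001]]
ft_force: [0.3, -0.5, -1.1]
grip_width: 0.0364
time_s: 18.5
tcp_pos: [0.4007, 0.2189, 0.3242]
tool_rot: [[0.001, 0.243, 0.97], [0.0, 0.97, -0.243], [-1.0, 0.001, 0.001]]
ft_force: [-0.1, -0.4, -0.9]
grip_width: 0.0361
```

View pics/s6.png

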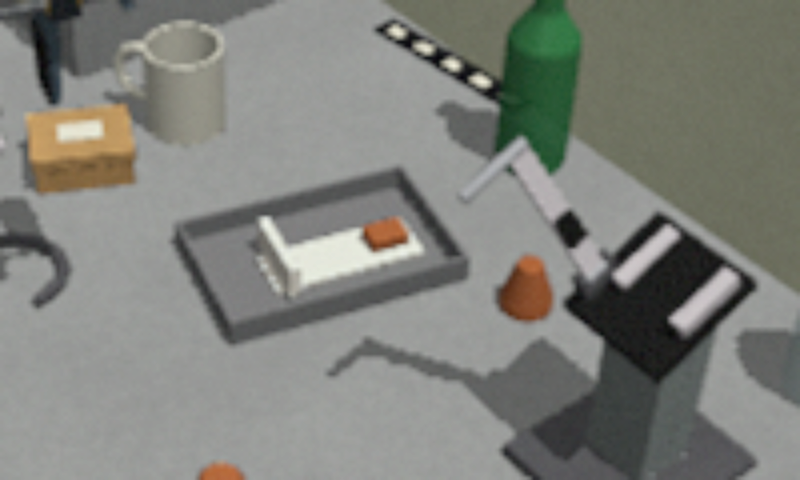

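View pics/t6.png

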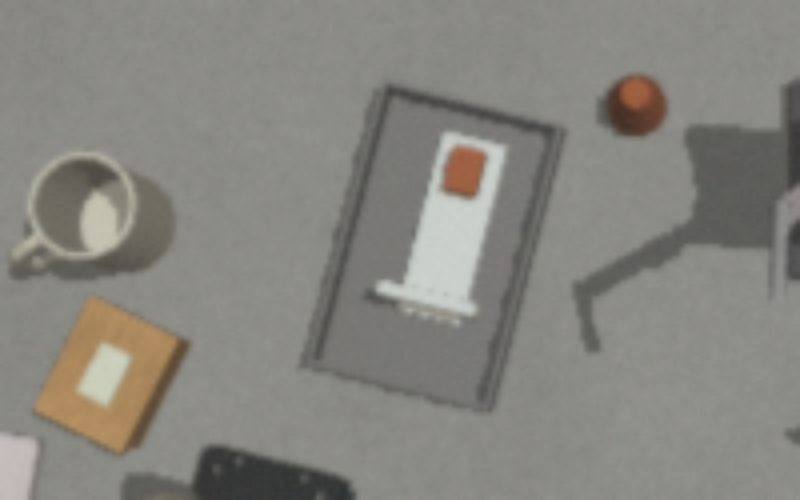

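The plate lies flat and central in the tray (top crop, centre about (455,220)), sherd up, and the bar is still open. Handing in.

```bash
python3 -m handwheel '{"linear":[[0,0,0],[0,0,0],[0,0,0]],"angular":[[0,0,0],[0,0,0],[0,0,0]],"jaw":[0.6,0.6,0.6]}'; python3 -c "
from rig import robot
print(robot.sign_off())"
```

```text
time_s: 18.9
tcp_pos: [0.3989, 0.219, 0.3235]
tool_rot: [[-0.002, 0.241, 0.97], [-0.001, 0.97, -0.241], [-1.0, -0.001, -0.001]]
ft_force: [-0.0, -0.3, -1.0]
grip_width: 0.0363
the job is handed in; nothing more can be done
None
```

The job is done and handed in at 18.9 s of the 61 s allowed; the sign-off gives no verdict. I swung the clamp bar up by its rod to about 1.97 rad and slid the plate about 120 mm down the slope by its handle. I then held it all the way down to the tray floor, where the wrist force read 16 N at contact, and only then let go.

**Last checks:**
- **Plate and bar:** the final side and top pictures show the plate flat near the tray's centre, sherd up, with the bar still open. I judged this by eye and did not measure the final pose.
- **Bystanders:** those visible in the final crops (mug, finds box, loom weight, and parts of the horseshoe and whorl) looked undisturbed. The brush and calipers were outside those crops, so I did not check them at the end; the arm passed well above the calipers and did not go near the brush.
- **Robot:** clear of everything, with no contact force.

**Disagreements:**
- The two cameras put the tray's centre about 10 mm apart sideways, and I used a point between them.
- The floor contact came 2 to 3 mm lower than my estimate.

Both are within the tolerances.

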